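Feel a plate gap with a taper gauge

ROBOT

A 6-joint arm with a two-finger parallel gripper is mounted at the origin on a cart in front of the work surface, level with it; the furniture and walls round the work are solid. World frame = base frame: x ahead of the robot, y to its left, z up, the work surface at z = 0. Lengths are in m, angles in degrees, forces in N, time in s.
With the tool pointing down it reaches from about 0.35 to 0.95 m from the base axis. Payload 17.4 kg.
Tool frame: the origin (TCP) lies midway between the tips of the shut fingers; the grasp point (between the pads) lies arm.tcp_to_grasp behind it (arm.tcp_to_grasp is the distance from the TCP to the grasp point, in m); z points along the fingers, y is the line along which they close (so a half turn about z gives the same grasp; the last joint's range is limited). The gripper opens to 93 mm and grips with 3 to 60 N. Pads are 15 mm wide; open, the fingers measure 128 mm over their backs; the gripper's body (75 mm by 188 mm) begins 65 mm behind the grasp point.
Start: joints at [-67.025, 6.646, 82.598, -0, 90.757, -2.166], TCP at [0.287, -0.611, 0.219] pointing down, gripper open.
Joint ranges: [-162.19, 162.19], [-47.58, 125.68], [4.15, 143.07], [-65.23, 245.23], [0.69, 171.88], [-170.13, 170.13]. Speed limits (degrees/s): [108.29, 108.29, 127.2, 180, 180, 180].

INTERFACE

Orientations are given as [roll, pitch, yaw] about the fixed x, y, z axes, in that order (R = Rz(yaw) Ry(pitch) Rx(roll)).
In Python, from rig import monitor, imaging, ticket, arm gives the robot as it stands.
- The arm moves only by the shell command python3 -m creep 'ROWS'. ROWS is JSON, a list that holds one entry, the list of rows, each a list of 7 numbers: the turn, a rotation vector about the world's x, y, z in rad, then the shift along the world's x, y, z in cm, then the finger opening in cm, from 0 to 9.3. In form: [[[rx, ry, rz, dx, dy, dz, hand], ...]]. A call has 1 to 5 rows; each row is the pose to reach, as a shift and turn from the pose commanded when the call began; what a row does not reach only later rows make up. A row lasts 1/8 s, in which the tool goes at most 62.5 mm and 10.7 degrees, less where a joint would pass 70% of its speed; a pose out of reach is approached as far as the arm can. A call with a gripper value outside its range is refused whole. The fingers move at their own pace and stop on an object; the grip force is fixed at half the most. Time passes only in rows, so rows that repeat a pose let the fingers close. It gives the time, the measured TCP pose, the force, the opening and the grip force at its end, in the units of the state.
- monitor.state(): the state, without advancing time (a new reading comes with each control period).
- imaging.snapshot(name): name is "side" or "top" or "wrist"; returns the picture (420x560x3 uint8, red, green, blue); there is no depth.
- imaging.camera_params(name): a dict with "vfov" (degrees; the focal length in pixels is half the picture's height over the tangent of half this angle, whatever the lens; pixels are square), "cx", "cy" (the principal point, pixels), "rvec" (rotation vector, rad) and "tvec" (3), from world to camera coordinates, as OpenCV has them. Camera axes: x right, y down, z forward; pixel columns grow to the right and rows downward; lengths in m; the calibration is good to about 2 mm. The wrist camera is an equidistant fisheye: a pixel r from the principal point sees the ray r / f radians off the axis. A picture is of the moment at which its call begins: read the wrist's pose just before it. camera_params takes no time and is no camera call; for the wrist camera it gives the pose at the moment of the call.
- ticket.job_done(): hands the job in; it is judged then, once.
The state is a dict: "time_s": time; "qpos": joint angles; "dq": joint speeds; "joint_torque": joint torques, N m; "tool_pos": TCP position; "tcp_rot": TCP orientation; "force": force on the tool from outside, world axes, zero at the start; "wrist_torque": the same for the moment, N m; "gripper_width": opening from 0.0 (shut) to 1.0 (fully open); "grip_force": force on a finger pad.
Only numpy, scipy, OpenCV 4.12 (cv2) and the standard library are available. Lean on these libraries where they do the work, as an engineer would, in place of code of your own. Each camera call takes 0.05 s, during which the arm holds its last target. There are 200 camera calls.

TASK

Take the taper gauge out of its stand by its handle, lever the fixture's hinged cover up with the tip of the blade until it stands open, upright or leaning back (keep the gripper itself off the cover), then slide the blade straight down into the gap between the two plates until it drags snugly on both, without forcing it. Finish while still holding the gauge upright at that depth, lightly pressed home, with the cover open; leave the things lying around where they are.

Things in the scene. Friction and masses are not known exactly. Their poses are not given: they have to be found in the camera images.
- gap_fixture: steel gap fixture fixed to the bench: 110 x 100 mm base, two upright steel plates one behind the other and a hinged cover over them. Origin under the gap, on the bench; its x axis points from the front (the cover's lip) to the back (the hinge), y along the gap, z up. Its x axis points roughly away from the robot.
- gap_mouth (a point): middle of the gap between the upright plates, level with their tops, 78 mm above the bench; axes as the fixture's. The gap runs 60 mm along y, is 60 mm deep and parallel; its width is 3.5 to 5.5 mm, different each time and not told; its centre lies within 0.6 mm of this point along x. Both plates are 10 mm thick with fully rounded tops (radius 5 mm).
- front_plate: the gap's front plate, clamped on the carriage. In front of it is its foot block, whose top is 35 mm above the bench and which reaches 31 to 38 mm ahead of the gap with its screw heads; nothing else stands under the lip. Origin as the fixture's, shifted 0 to 2 mm towards -x by the gap setting.
- rear_plate: the gap's rear plate; origin as the fixture's. Both plates ride together on one carriage that floats up to 2 mm to and fro along x against a light spring (0.3 N per mm), so a blade in the gap centres itself; the blade then wedges on the two plates, with friction.
- cover (a joint): angle of the flat grey metal cover (70 x 70 mm, 3 mm thick, 50 g) that lies 4 mm above the plates: about 0 closed (level), 1.57 upright, end stop 2.2 leaning back. It opens upward and backward about a hinge along the fixture's y, and stays at any angle; at the lip it takes about 1 N to move.
- cover_hinge (a point): middle of the cover's hinge axis, 84 mm above the bench and 34 mm behind the gap; axes as the fixture's.
- cover_lip (a point): middle of the cover's rounded front edge (4 mm thick), 70 mm from the hinge; 36 mm ahead of the gap and 84 mm above the bench when closed. Below it is open space down to the foot block: 23 mm back to the front plate's face. The axes turn with the cover.
- gauge_stand: grey plastic block, 60 x 74 x 72 mm high, fixed to the bench, with a 24 x 11 mm slot in its top in which the taper gauge stands. Origin under its centre; slot long along its y axis.
- taper_gauge: taper gauge, about 70 g, upright in the stand: steel wedge blade 60 mm long, 18 mm wide (y), thickness (x) growing evenly from 1.5 mm at the tip to 7.5 mm at a 20 x 34 x 4 mm collar; above it a black handle 16 mm (x) x 28 mm (y), 52 mm tall. Origin at the blade's tip, z towards the handle's end 116 mm away; works either way round. Turned up to 0.05 rad against the stand.
- gauge_grip (a point): middle of the gauge's handle, 92 mm from the blade's tip; 104 mm above the bench while the gauge is in the stand. Axes as the gauge's.
- gauge_tip (a point): middle of the blade's tip edge; axes as the gauge's.
- tape_roll: bystander, loose: small roll of amber tape lying flat, 48 mm across, 19 mm high; origin under its centre.
- jar: bystander, loose: white lidded jar, 54 mm across, 50 mm high; origin under its centre.
- solder_reel: bystander, loose: reel of solder wire standing on its flange, 58 mm across, 45 mm high; origin under its centre.
- cutters: bystander, loose: side cutters with yellow grips lying flat, 118 x 90 x 13 mm; origin under its centre.
- loupe: bystander, loose: black eye loupe, 36 mm across, 26 mm high; origin under its centre.
- tweezers: bystander, loose: pale tweezers lying on edge, 33 x 125 x 10 mm; origin under its centre.
Not all that is in view belongs to the job. There is more than one size of the taper_gauge; the job needs the largest.

How it is judged:
By the outcome, as a careful person would: the job done as asked, in the order asked, and still so for the second after the job is handed in, while the arm keeps its last pose, push and grip.
It also fails if it takes over 51 s, if anything falls off the work surface, if the arm or the gripper's body presses on something with over 40 N, if the wrist force passes 120 N, or if a joint passes its speed limit or range.

## Working session

There is one attempt and no reset: what is moved stays moved. The work goes in short steps, Python scripts to look and compute and a shell command to move; the robot and the scene stay as the last step left them, time stands still between calls to the robot, and variables do not carry over. Pictures are saved under pics/ and viewed, at most 13 in all, crops included, and the job is handed in when it is done.

```bash
ls; mkdir -p pics
python3 - <<'E'
from rig import monitor, imaging, arm
import cv2
s=monitor.state(); print(s, arm.tcp_to_grasp)
for n in ("side","top"):
    im=imaging.snapshot(n); cv2.imwrite(f"pics/{n}0.png",im[:,:,::-1])
    print(n, imaging.camera_params(n))
E
```

```text
pics
{'time_s': 0.0, 'qpos': array([-6.70258611e+01,  6.67396769e+00,  8.26347935e+01,  5.30299520e-04,
        9.07555994e+01, -2.16398078e+00]), 'dq': array([-0.01651694,  0.05400949, -0.02398542, -0.03670801,  0.04564355,
        0.05378817]), 'joint_torque': array([ 9.59455174e-04, -7.21265888e+01, -6.22605228e+01,  7.81985116e-02,
        2.38291954e-02, -1.10963267e-04]), 'tool_pos': array([ 0.28667887, -0.61088262,  0.21791734]), 'tcp_rot': array([-1.79935705e+02, -2.96011450e-03,  2.51381247e+01]), 'force': array([-0.59004694,  0.17326679,  0.25177035]), 'wrist_torque': array([ 0.0316864 , -0.01471056, -0.02813034]), 'grip_force': 0.0, 'gripper_width': 1.0002373813312293} 0.0188
side {'vfov': 44.416920715373536, 'cx': 275.31804400964995, 'cy': 203.5280815366555, 'rvec': array([ 0.53952583, -2.44804777,  1.53861188]), 'tvec': array([0.42135341, 0.1831409 , 1.23986427])}
top {'vfov': 52.085828498678204, 'cx': 282.16362684732195, 'cy': 209.672749790086, 'rvec': array([ 2.14142011, -2.10786705,  0.19805052]), 'tvec': array([-0.00595444,  0.5092297 ,  1.14071127])}
```

View pics/top0.png

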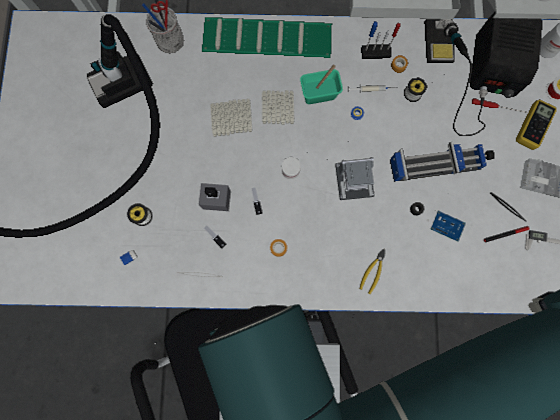

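View pics/side0.png

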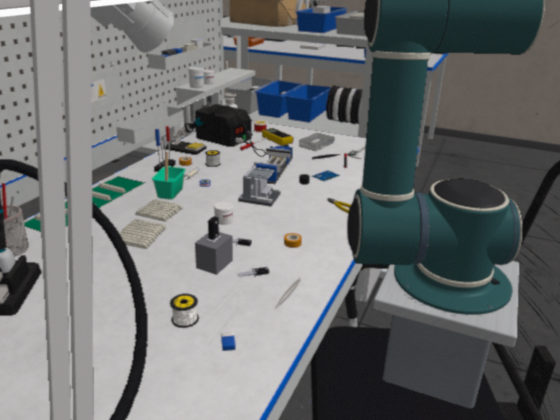

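The top view shows the stand with the gauge at about (213,195), the fixture at (355,178) and two smaller gauges lying at (257,201) and (216,237). I'll enlarge the stand and the fixture.

```bash
cat > h.py <<'E'
import numpy as np, cv2
from rig import imaging
def cam(n):
    p=imaging.camera_params(n); R=cv2.Rodrigues(p["rvec"])[0]
    return dict(R=R,t=np.array(p["tvec"]),f=210/np.tan(np.radians(p["vfov"]/2)),c=np.array([p["cx"],p["cy"]]),fish=n=="wrist")
def ray(c,uv):
    d=(np.array(uv,float)-c["c"])/c["f"]
    if c["fish"]:
        r=np.linalg.norm(d); v=np.array([*(d/r*np.sin(r)),np.cos(r)]) if r>0 else np.array([0,0,1.])
    else: v=np.array([*d,1.])
    return -c["R"].T@c["t"], c["R"].T@v
def onz(c,uv,z):
    o,v=ray(c,uv); return o+v*(z-o[2])/v[2]
def proj(c,P):
    v=c["R"]@np.array(P,float)+c["t"]
    if c["fish"]:
        a=np.arctan2(np.hypot(v[0],v[1]),v[2]); return c["c"]+c["f"]*a*v[:2]/np.hypot(v[0],v[1])
    return c["c"]+c["f"]*v[:2]/v[2]
E
python3 - <<'E'
from h import *
im=cv2.imread("pics/top0.png"); a=im[160:235,185:285]; b=im[145:215,320:390]
s=cv2.imread("pics/side0.png")
a=cv2.resize(im[170:220,190:240],(400,400),interpolation=3); b=cv2.resize(im[150:205,328:383],(400,400),interpolation=3)
cv2.imwrite("pics/c1.png",np.hstack([a,b]))
c=cam("top")
for n,uv,z in (("handle",(209,191),.13),("stand",(214,196),.072),("fix",(355,178),.084)): print(n,onz(c,uv,z))
E
```

```text
handle [0.53990865 0.19216484 0.13      ]
stand [0.53950956 0.18811722 0.072     ]
fix [ 0.59305488 -0.19437105  0.084     ]
```

View pics/c1.png

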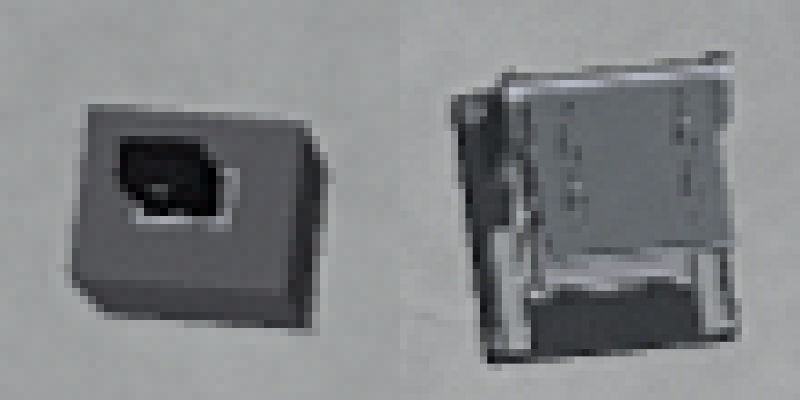

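The stand's top is at crop (75–320, 105–290), and the handle's top is at about (165,175). The fixture's cover covers crop (505–735, 75–250), with the base reaching below it towards the robot. Next I'll move over the fixture for a wrist view.

```bash
python3 -m creep '[[[0,0,-0.11,2.5,5,1,9.3],[0,0,-0.22,5.2,10,2,9.3],[0,0,-0.22,7.8,15,3,9.3],[0,0,-0.22,10.6,20.5,4,9.3]]]' && python3 -m creep '[[[0,0,-0.11,2.5,5,1,9.3],[0,0,-0.22,5.2,10,2,9.3],[0,0,-0.22,7.8,15,3,9.3],[0,0,-0.22,10.6,20.5,4,9.3],[0,0,-0.22,10.6,20.5,4,9.3]]]'
python3 - <<'E'
from h import *
from rig import monitor
c=cam("wrist");im=imaging.snapshot("wrist"); cv2.imwrite("pics/w1.png",im[:,:,::-1]); np.savez("pics/w1.npz",**c)
s=monitor.state();print(s["time_s"],s["tool_pos"],s["tcp_rot"],-c["R"].T@c["t"]);print(proj(c,[.59,-.19,.08]))
E
```

```text
time_s: 0.6
tool_pos: [0.3931, -0.4045, 0.2586]
tcp_rot: [-180.0, 0.0, 12.5]
force: [0.1, -0.3, 1.3]
gripper_width: 0.995
grip_force: 0.0
time_s: 1.23
tool_pos: [0.5001, -0.198, 0.2992]
tcp_rot: [-180.0, -0.1, 0.2]
force: [0.0, -0.1, 0.3]
gripper_width: 1.002
grip_force: 0.0
1.275 [ 0.4993232  -0.19967698  0.29865946] [ 1.79995494e+02 -1.15620354e-03  1.11361730e-01] [ 0.56555607 -0.19836427  0.46554651]
[268.95208699 108.91031484]
```

View pics/w1.png

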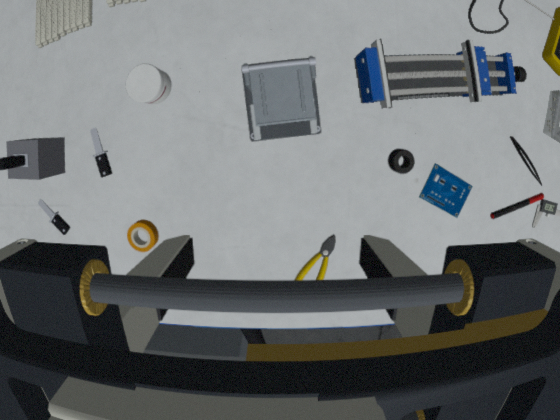

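The wrist view shows the fixture at about x 243–320, y 57–140 px, and the stand at (35,158). I'll crop the fixture and keep moving to the stand.

```bash
python3 -m creep '[[[0,0,0,0.8,6,0,9.3],[0,0,0,1,12,0,9.3],[0,0,0,1,18,0,9.3],[0,0,0,1,24,0,9.3],[0,0,0,0,30,0,9.3]]]' && python3 -m creep '[[[0,0,0,0,6,-2,9.3],[0,0,0,0,8,-4,9.3],[0,0,0,0,8,-4,9.3]]]'
python3 - <<'E'
from h import *
from rig import monitor
c=cam("wrist");im=imaging.snapshot("wrist")[:,:,::-1]; cv2.imwrite("pics/w2.png",im); np.savez("pics/w2.npz",**c)
s=monitor.state();print(s["time_s"],s["tool_pos"],s["tcp_rot"]);p=proj(c,[.54,.19,.1]).astype(int);print(p)
w=cv2.imread("pics/w1.png")
x0=max(p[0]-50,0);y0=max(p[1]-50,0);print(x0,y0)
a=cv2.resize(w[45:155,225:335],(400,400),interpolation=2); b=cv2.resize(im[y0:y0+100,x0:x0+100],(400,400),interpolation=2)
cv2.imwrite("pics/c2.png",np.hstack([a,b]))
E
```

```text
time_s: 1.9
tool_pos: [0.4986, 0.0994, 0.298]
tcp_rot: [180.0, 0.0, -0.2]
force: [0.6, -0.1, 0.6]
gripper_width: 1.003
grip_force: 0.0
time_s: 2.28
tool_pos: [0.4984, 0.1787, 0.2566]
tcp_rot: [179.9, 0.2, -0.0]
force: [0.2, -0.3, 1.0]
gripper_width: 1.003
grip_force: 0.0
2.325 [0.49877184 0.1779959  0.25797325] [ 1.79953360e+02  8.63724509e-02 -7.96391374e-02]
[263 152]
213 102
```

View pics/c2.png

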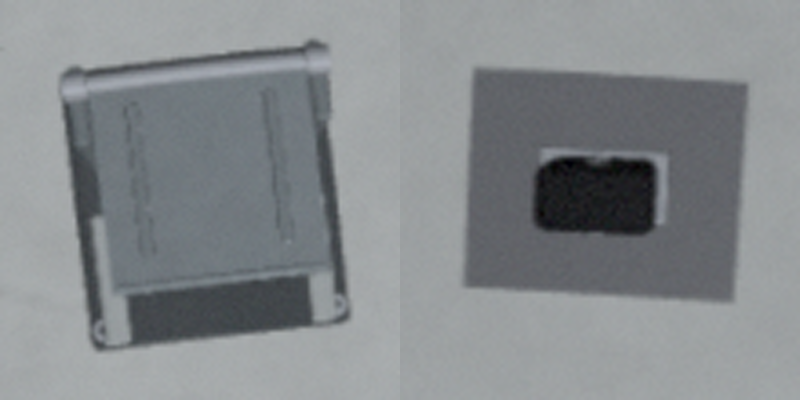

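Crop left: the hinge tube runs from (75,82) to (318,52) and the lip from (115,290) to (328,268). Crop right: the stand's top has corners (75,68), (348,83), (335,300) and (65,288), and the handle's top spans (135–256, 157–235).

Run:
```python
from h import *
L=lambda f:(lambda d:dict(R=d["R"],t=d["t"],f=float(d["f"]),c=d["c"],fish=True))(np.load(f))
c=L("pics/w1.npz"); k=110/400
q=lambda u,v,z:onz(c,(225+u*k,45+v*k),z)
hl,hr=q(75,82,.084),q(318,52,.084); ll,lr=q(115,290,.084),q(328,268,.084)
print("hinge",hl,hr,"lip",ll,lr); h=(hl+hr)/2;l=(ll+lr)/2
print("len",np.linalg.norm(h-l),"axis yaw", np.degrees([np.arctan2(*(h-l)[[1,0]]),np.arctan2(-(hl-hr)[0],(hl-hr)[1]),np.arctan2(-(ll-lr)[0],(ll-lr)[1])]),"gap by 34/70",h+(l-h)*34/70)
c=L("pics/w2.npz")
q=lambda u,v,z:onz(c,(213+u/4,102+v/4),z)
S=np.array([q(*p,.072) for p in((75,68),(348,83),(335,300),(65,288))]);print("stand",S.mean(0),S[:,:2].tolist())
d=(S[0]+S[3]-S[1]-S[2])/2;print(d,"yaw",np.degrees(np.arctan2(-d[0],d[1])))
im=cv2.imread("pics/w2.png",0)[120:165,240:285]; m=(im<70).astype(np.uint8); 
cn=max(cv2.findContours(m,0,2)[0],key=cv2.contourArea); r=cv2.minAreaRect(cn);print(r)
b=cv2.boxPoints(r)+[240,120]; H=np.array([onz(c,p,.128) for p in b]);print("handle",H.mean(0),H)
```

```text
hinge [ 0.63951624 -0.16280755  0.084     ] [ 0.65008744 -0.24053099  0.084     ] lip [ 0.57118465 -0.17578472  0.084     ] [ 0.57886675 -0.24394707  0.084     ]
len 0.07025591646062217 axis yaw [6.69984712 7.7452973  6.4302661 ] gap by 34/70 [ 0.61091057 -0.20565049  0.084     ]
stand [0.54301964 0.19046586 0.072     ] [[0.5750302506290973, 0.22527905365139922], [0.5704916696113194, 0.1522191069604541], [0.5114754873850105, 0.1552898931649533], [0.5150811343466695, 0.22907537729144714]]
[0.00407211 0.07342272 0.        ] yaw -3.174442173738007
((21.0, 30.5), (19.0, 30.0), 90.0)
handle [0.5443139  0.19154523 0.128     ] [[0.55307544 0.20502928 0.128     ]
 [0.55287594 0.17794271 0.128     ]
 [0.53557461 0.17796012 0.128     ]
 [0.53572961 0.2052488  0.128     ]]
```

```bash
python3 -m creep '[[[0,0,-0.017,2.5,0.6,-3,9.3],[0,0,-0.017,4.5,1.2,-6,9.3],[0,0,-0.017,4.5,1.2,-11,9.3],[0,0,-0.017,4.5,1.2,-15,9.3],[0,0,-0.017,4.5,1.2,-17.3,9.3]]]' && python3 -m creep '[[[0,0,0,0,0,0,5],[0,0,0,0,0,0,2],[0,0,0,0,0,0,2],[0,0,0,0,0,0,2],[0,0,0,0,0,0,2]]]' && python3 -m creep '[[[0,0,0,0,0,0,2],[0,0,0,0,0,0,2],[0,0,0,0,0,0,2]]]'
```

```text
time_s: 2.95
tool_pos: [0.544, 0.1887, 0.0843]
tcp_rot: [180.0, 0.1, -1.2]
force: [-0.6, 1.4, 0.8]
gripper_width: 0.998
grip_force: 0.0
time_s: 3.58
tool_pos: [0.5439, 0.191, 0.0861]
tcp_rot: [-180.0, -0.0, -1.0]
force: [-0.3, -1.0, 0.1]
gripper_width: 0.51
grip_force: 0.0
time_s: 3.95
tool_pos: [0.5437, 0.191, 0.0856]
tcp_rot: [-180.0, 0.0, -1.0]
force: [-0.2, -0.3, -0.1]
gripper_width: 0.303
grip_force: 30.0
```

Gripped at 28 mm. Now I'll lift, travel, and tilt 45° in front of the fixture.

```bash
python3 -m creep '[[[0,0,0,0,0,2,2],[0,0,0,0,0,5,2],[0,0,0,0,0,10.3,2],[0,0,0.067,-1,-5,10.3,2],[0,0,0.134,-2,-10,10.3,2]]]' && python3 -m creep '[[[0,0,0,0,-5.5,0,2],[0,0,0,-1,-11,0,2],[0,0,0,-1,-17,0,2],[0.02,-0.155,0,-1.5,-23,0,2],[0.04,-0.31,0,-2,-29,0,2]]]' && python3 -m creep '[[[0.02,-0.16,0,0,-1,0,2],[0.04,-0.32,0,0,-2,0,2],[0.052,-0.47,0,0,-1.9,0,2],[0.052,-0.47,0,0,-1.9,0,2]]]'
python3 - <<'E'
from h import *
from scipy.spatial.transform import Rotation as Ro
from rig import monitor
s=monitor.state(); R=Ro.from_euler("xyz",s["tcp_rot"],degrees=True).as_matrix(); print(R.round(3),s["qpos"].round(1),s["tool_pos"])
c=cam("wrist");im=imaging.snapshot("wrist")[:,:,::-1]; cv2.imwrite("pics/w3.png",im); np.savez("pics/w3.npz",**c)
print(proj(c,s["tool_pos"]+R[:,2]*.0737),proj(c,[.575,-.2098,.084]))
E
```

```text
time_s: 4.58
tool_pos: [0.5236, 0.0901, 0.1907]
tcp_rot: [180.0, -0.1, 6.8]
force: [0.9, -0.2, -1.4]
gripper_width: 0.297
grip_force: 30.0
time_s: 5.2
tool_pos: [0.5041, -0.1986, 0.1906]
tcp_rot: [-179.9, -17.9, 6.7]
force: [0.8, -0.2, -0.7]
gripper_width: 0.299
grip_force: 30.0
time_s: 5.7
tool_pos: [0.5028, -0.216, 0.1884]
tcp_rot: [-179.9, -44.6, 6.6]
force: [-0.5, 0.4, 0.2]
gripper_width: 0.299
grip_force: 30.0
[[ 0.707  0.116  0.698]
 [ 0.082 -0.993  0.083]
 [ 0.703 -0.001 -0.712]] [-43.4 -30.7 125.1  38.7  59.7  27.7] [ 0.50279104 -0.21602543  0.18840389]
[275.15683045 216.02875792] [277.82852662 223.98251281]
```

View pics/w3.png

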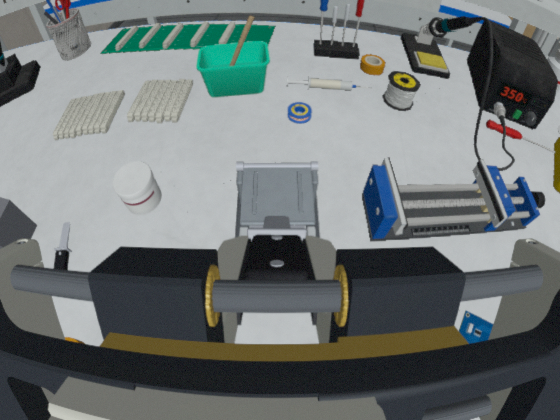

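The view shows the gauge tilted with its blade in front of the cover's lip (about (278,228)). The cover is at (240–315, 165–235) px. Lower to entry height and compute the levering path.

```bash
python3 -m creep '[[[0,0,0,0,0,-3,2],[0,0,0,0,-0.1,-6,2],[0,0,0,0.1,-0.2,-7.4,2],[0,0,0,0.1,-0.2,-7.4,2]]]'
cat >> h.py <<'E'
from scipy.spatial.transform import Rotation as Ro
from rig import monitor
G=np.array([.611,-.2057,0]); YAW=np.radians(6.7)
F=Ro.from_euler("z",YAW).as_matrix()
def tip(s):
    R=Ro.from_euler("xyz",s["tcp_rot"],degrees=True).as_matrix(); return s["tool_pos"]+R[:,2]*.0737
E
python3 - <<'E'
from h import *
s=monitor.state(); T=tip(s); print(s["qpos"].round(1)); t=F.T@(T-G)*1000; print("tip in fixture mm",t)
a=np.radians(45); u=np.array([np.sin(a),-np.cos(a)])  # towards tip
n=np.array([np.cos(a),np.sin(a)])  # push normal
P=[(-26,63)]
for th in range(0,115,10):
    th_=np.radians(th); lip=np.array([34-70*np.cos(th_),84+70*np.sin(th_)])
    if th<=45: p=lip+14*u-3.5*n
    else: p=np.array([34-56*np.cos(th_),84+56*np.sin(th_)])-2.5*np.array([np.sin(th_),np.cos(th_)])
    P.append(p)
P=np.array(P)
for p in P:
    w=G+F@np.array([p[0]/1000,0,p[1]/1000]); print(p.round(1),((w-T)*100).round(2))
E
```

```text
time_s: 6.25
tool_pos: [0.5056, -0.2174, 0.1146]
tcp_rot: [-179.8, -44.6, 6.7]
force: [-0.0, -0.4, -0.9]
gripper_width: 0.3
grip_force: 30.0
[-43.3 -26.4 129.5  42.3  53.3  21. ]
tip in fixture mm [-54.36422777   0.94032486  62.1305527 ]
[-26.  63.] [2.83 0.24 0.09]
[-28.6  71.6] [2.57 0.21 0.95]
[-27.5  83.8] [2.68 0.22 2.17]
[-24.4  95.6] [2.99 0.26 3.34]
[-19.2 106.6] [3.5  0.32 4.45]
[-12.2 116.6] [4.2  0.4  5.45]
[ -3.9 125.3] [5.02 0.5  6.32]
[  3.8 131.2] [5.79 0.59 6.91]
[ 12.5 135.8] [6.65 0.69 7.36]
[ 21.8 138.7] [7.58 0.8  7.66]
[ 31.5 140. ] [8.54 0.91 7.79]
[ 41.3 139.6] [9.51 1.02 7.75]
[ 50.8 137.5] [10.46  1.13  7.53]
```

```bash
python3 -m creep '[[[0,0,0,1.5,0.1,0,2],[0,0,0,2.8,0.2,0,2],[0,0,0,2.6,0.2,1,2],[0,0,0,2.65,0.2,1.6,2],[0,0,0,2.7,0.2,2.2,2]]]'
python3 - <<'E'
from h import *
s=monitor.state();print("tip",F.T@(tip(s)-G)*1000)
c=cam("wrist");im=imaging.snapshot("wrist")[:,:,::-1]
c2=cam("top"); im2=imaging.snapshot("side")[:,:,::-1]
cv2.imwrite("pics/w4.png",np.hstack([cv2.resize(im[120:300,180:380],(400,360),interpolation=2),cv2.resize(im2[140:230,210:310],(400,360),interpolation=2)]))
E
```

```text
time_s: 6.88
tool_pos: [0.5319, -0.2158, 0.1372]
tcp_rot: [-179.9, -44.7, 6.7]
force: [-0.7, -0.4, -1.5]
gripper_width: 0.301
grip_force: 30.0
tip [-27.90133156  -0.71409941  84.80787889]
```

View pics/w4.png

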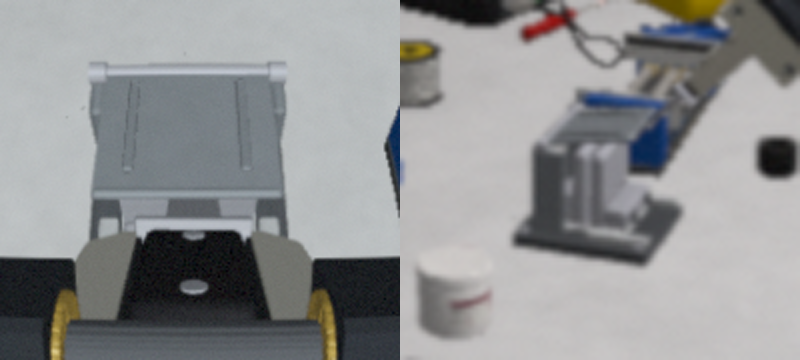

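The cover's lip has lifted (about 10° in the side view) and the gripper is clear of it. Continue along the arc.

```bash
python3 -m creep '[[[0,0,0,0.3,0.05,1.15,2],[0,0,0,0.8,0.1,2.25,2],[0,0,0,1.5,0.2,3.25,2],[0,0,0,2.3,0.3,4.1,2],[0,0,0,3.1,0.4,4.7,2]]]' && python3 -m creep '[[[0,0,0,0.85,0.1,0.45,2],[0,0,0,1.8,0.2,0.75,2],[0,0,0,2.75,0.3,0.9,2],[0,0,0,3.7,0.4,0.85,2],[0,0,0,4.65,0.55,0.65,2]]]';  python3 - <<'E'
from h import *
s=monitor.state();print("tip",F.T@(tip(s)-G)*1000)
im=imaging.snapshot("wrist")[:,:,::-1]
im2=imaging.snapshot("side")[:,:,::-1]
cv2.imwrite("pics/w5.png",np.hstack([cv2.resize(im[120:300,180:380],(400,360),interpolation=2),cv2.resize(im2[140:230,210:310],(400,360),interpolation=2)]))
E
```

```text
time_s: 7.6
tool_pos: [0.5638, -0.2116, 0.1842]
tcp_rot: [-179.9, -44.7, 6.7]
force: [-2.5, -1.2, -2.0]
gripper_width: 0.3
grip_force: 30.0
time_s: 8.22
tool_pos: [0.6103, -0.2061, 0.1898]
tcp_rot: [-179.9, -44.7, 6.7]
force: [-1.2, -0.9, -1.8]
gripper_width: 0.299
grip_force: 30.0
tip [ 51.00396881  -0.18785278 137.39085901]
```

View pics/w5.png

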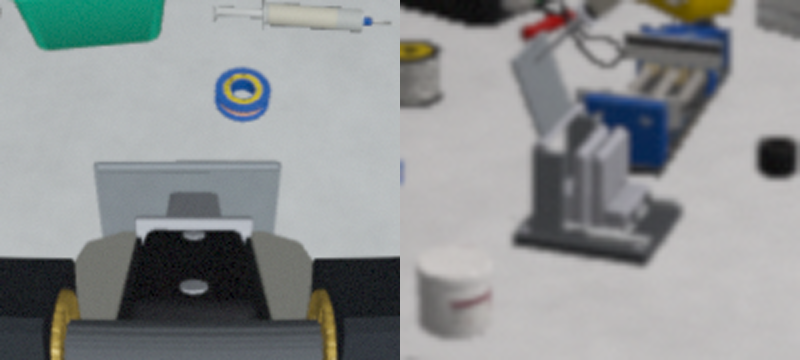

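Cover stands open leaning back (~110°). Back off and bring the gauge upright in front of the gap.

```bash
python3 -m creep '[[[0,0,0,-2.5,-0.3,2,2],[0,0,0,-6,-0.7,3,2],[-0.018,0.155,0,-6,-0.7,3,2],[-0.036,0.31,0,-6,-0.7,2,2],[-0.054,0.465,0,-6,-0.7,1,2]]]' && python3 -m creep '[[[-0.018,0.155,0,0,0,0,2],[-0.037,0.31,0,0,0,0,2],[-0.037,0.31,0,0,0,0,2],[-0.037,0.31,0,0,0,0,2]]]';  python3 - <<'E'
from h import *
s=monitor.state();t=tip(s);print("tip",F.T@(t-G)*1000)
c=cam("wrist");im=imaging.snapshot("wrist")[:,:,::-1];cv2.imwrite("pics/w6.png",im); np.savez("pics/w6.npz",**c)
print(proj(c,t),proj(c,G+[0,0,.078]))
cv2.imwrite("pics/w6c.png",cv2.resize(im[50:250,180:380],(600,600),interpolation=2))
E
```

```text
time_s: 8.95
tool_pos: [0.5495, -0.2136, 0.2009]
tcp_rot: [-180.0, -17.6, 6.7]
force: [0.2, -0.8, -0.5]
gripper_width: 0.299
grip_force: 30.0
time_s: 9.45
tool_pos: [0.5495, -0.2131, 0.1997]
tcp_rot: [-179.9, -0.1, 6.7]
force: [0.8, -0.1, -0.7]
gripper_width: 0.301
grip_force: 30.0
tip [-6.18143163e+01  6.36433786e-03  1.26016956e+02]
[275.24275359 215.85734946] [275.43277708 133.4343318 ]
```

View pics/w6c.png

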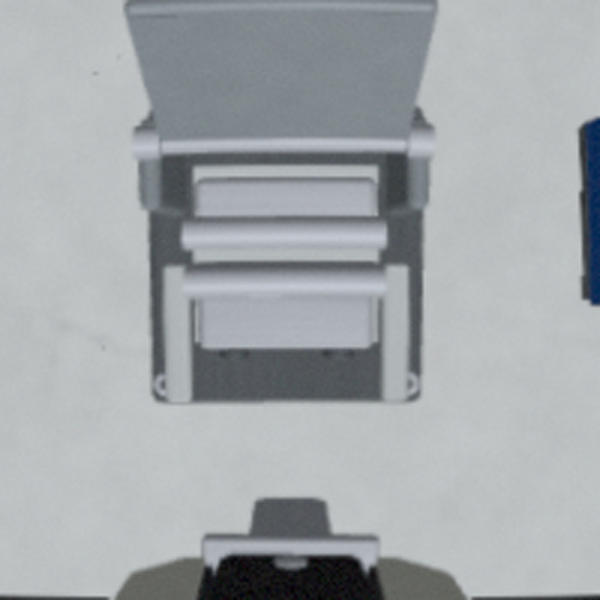

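The cover is open. In the crop, the rear plate spans v 220–250, the front plate 265–296, and the gap is near v≈257. The blade tip edge is at (290,499), level with the plates. Refine the gap with an intensity profile.

Run:
```python
from h import *
d=np.load("pics/w6.npz");c=dict(R=d["R"],t=d["t"],f=float(d["f"]),c=d["c"],fish=True)
im=cv2.imread("pics/w6.png",0)
print([(v,int(im[v,255:296].mean())) for v in range(120,152)])
print([(v,int(im[v,268:286].mean())) for v in range(211,222)])
for v in (134,135,136,137): print(v,F.T@(onz(c,(275,v),.073)-G)*1000)
s=monitor.state();t=tip(s)
for v in (215.5,216.5,217.5): print(v,F.T@(onz(c,(276.7,v),t[2])-G)*1000)
```

```text
[(120, 177), (121, 164), (122, 113), (123, 111), (124, 132), (125, 153), (126, 168), (127, 181), (128, 193), (129, 196), (130, 187), (131, 176), (132, 171), (133, 178), (134, 182), (135, 181), (136, 170), (137, 104), (138, 89), (139, 100), (140, 121), (141, 143), (142, 161), (143, 174), (144, 187), (145, 197), (146, 192), (147, 180), (148, 171), (149, 167), (150, 169), (151, 172)]
[(211, 193), (212, 193), (213, 193), (214, 191), (215, 173), (216, 105), (217, 86), (218, 85), (219, 85), (220, 85), (221, 85)]
134 [-0.56780212  0.40703941 73.        ]
135 [-1.46918572  0.40770328 73.        ]
136 [-2.37066066  0.40837473 73.        ]
137 [-3.27224401  0.40905378 73.        ]
215.5 [-61.44958768  -1.10818269 126.31883876]
216.5 [-62.24133339  -1.10811632 126.31883876]
217.5 [-63.03441265  -1.10805162 126.31883876]
```

```bash
python3 -m creep '[[[0,0,0,3,0.4,0,2],[0,0,0,6.05,0.8,0,2],[0,0,0,6.05,0.8,-2,2],[0,0,0,6.05,0.8,-4.2,2],[0,0,0,6.05,0.8,-4.2,2]]]' && python3 -m creep '[[[0,0,0,0,0,-0.3,2],[0,0,0,0,0,-0.6,2],[0,0,0,0,0,-0.9,2],[0,0,0,0,0,-1.2,2],[0,0,0,0,0,-1.2,2]]]'
python3 - <<'E'
from h import *
s=monitor.state();t=tip(s);print("tip",F.T@(t-G)*1000,s["wrist_torque"])
im=imaging.snapshot("wrist")[:,:,::-1]
im2=imaging.snapshot("side")[:,:,::-1]
cv2.imwrite("pics/w7.png",np.hstack([cv2.resize(im[140:260,210:343],(400,360),interpolation=2),cv2.resize(im2[140:230,210:310],(400,360),interpolation=2)]))
E
```

```text
time_s: 10.12
tool_pos: [0.6083, -0.2051, 0.1555]
tcp_rot: [-179.8, 0.2, 6.7]
force: [1.1, -0.8, 0.3]
gripper_width: 0.298
grip_force: 30.0
time_s: 10.75
tool_pos: [0.61, -0.2051, 0.1457]
tcp_rot: [-179.9, 0.1, 6.7]
force: [0.7, -0.1, -0.1]
gripper_width: 0.303
grip_force: 30.0
tip [-1.00629854  0.81944385 72.02075588] [0.05330297 0.0192911  0.0115661 ]
```

View pics/w7.png

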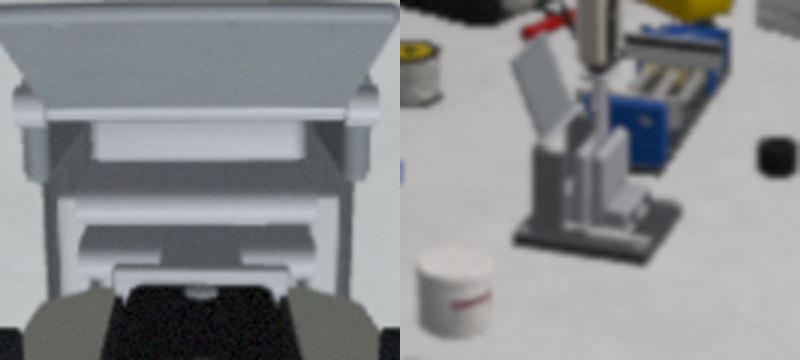

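The blade sits between the two plates (wrist crop about (200,245)), the tip is 6 mm below the tops, and there's no force. I'll go deeper in small steps.

```bash
python3 -m creep '[[[0,0,0,0,0,-0.3,2],[0,0,0,0,0,-0.6,2],[0,0,0,0,0,-0.9,2],[0,0,0,0,0,-1.2,2],[0,0,0,0,0,-1.2,2]]]'; python3 -m creep '[[[0,0,0,0,0,-0.1,2],[0,0,0,0,0,-0.2,2],[0,0,0,0,0,-0.3,2],[0,0,0,0,0,-0.3,2]]]'
```

```text
time_s: 11.48
tool_pos: [0.61, -0.2051, 0.1337]
tcp_rot: [-179.9, 0.1, 6.7]
force: [-0.1, 0.9, -1.5]
gripper_width: 0.296
grip_force: 30.0
time_s: 11.98
tool_pos: [0.6101, -0.2052, 0.1309]
tcp_rot: [-179.9, 0.1, 6.7]
force: [-0.8, 0.2, -0.5]
gripper_width: 0.298
grip_force: 30.0
```

```bash
python3 -m creep '[[[0,0,0,0,0,-0.1,2],[0,0,0,0,0,-0.2,2],[0,0,0,0,0,-0.2,2]]]';python3 -m creep '[[[0,0,0,0,0,-0.1,2],[0,0,0,0,0,-0.15,2],[0,0,0,0,0,-0.15,2]]]'
```

```text
time_s: 12.35
tool_pos: [0.6101, -0.2052, 0.1289]
tcp_rot: [-179.9, 0.1, 6.7]
force: [-0.0, -0.2, -0.4]
gripper_width: 0.301
grip_force: 30.0
time_s: 12.72
tool_pos: [0.6101, -0.2052, 0.1274]
tcp_rot: [-179.9, 0.1, 6.7]
force: [-0.2, 0.0, 0.1]
gripper_width: 0.299
grip_force: 30.0
```

```bash
python3 -m creep '[[[0,0,0,0,0,-0.1,2],[0,0,0,0,0,-0.15,2],[0,0,0,0,0,-0.15,2]]]'
```

```text
time_s: 13.1
tool_pos: [0.6101, -0.2052, 0.126]
tcp_rot: [-179.9, 0.1, 6.7]
force: [0.0, -0.5, -0.6]
gripper_width: 0.297
grip_force: 30.0
```

```bash
python3 -c "
from h import *
l=[]
for i in range(4): imaging.snapshot('top'); s=monitor.state(); l.append([*s['force'],*s['wrist_torque']])
print(np.mean(l,0).round(2),s['tool_pos'])"
```

```text
[-0.02  0.16 -0.69  0.04  0.04  0.  ] [ 0.61010595 -0.20517618  0.12606594]
```

```bash
python3 -m creep '[[[0,0,0,0,0,-0.1,2],[0,0,0,0,0,-0.2,2],[0,0,0,0,0,-0.2,2]]]'; python3 -m creep '[[[0,0,0,0,0,-0.1,2],[0,0,0,0,0,-0.2,2],[0,0,0,0,0,-0.2,2]]]'
```

```text
time_s: 13.68
tool_pos: [0.61, -0.2052, 0.1239]
tcp_rot: [-179.9, 0.1, 6.7]
force: [-0.5, 0.2, -0.1]
gripper_width: 0.301
grip_force: 30.0
time_s: 14.05
tool_pos: [0.6101, -0.2052, 0.1219]
tcp_rot: [-179.9, 0.1, 6.7]
force: [0.2, 0.2, -0.4]
gripper_width: 0.301
grip_force: 30.0
```

```bash
python3 -m creep '[[[0,0,0,0,0,-0.1,2],[0,0,0,0,0,-0.2,2],[0,0,0,0,0,-0.2,2]]]'; python3 -m creep '[[[0,0,0,0,0,-0.1,2],[0,0,0,0,0,-0.2,2],[0,0,0,0,0,-0.2,2]]]'
```

```text
time_s: 14.42
tool_pos: [0.6101, -0.2051, 0.1199]
tcp_rot: [-179.9, 0.1, 6.7]
force: [0.8, -0.1, -0.7]
gripper_width: 0.301
grip_force: 30.0
time_s: 14.8
tool_pos: [0.6101, -0.2052, 0.1179]
tcp_rot: [-179.9, 0.1, 6.7]
force: [-0.8, -0.4, -0.3]
gripper_width: 0.304
grip_force: 30.0
```

```bash
python3 -m creep '[[[0,0,0,0,0,-0.1,2],[0,0,0,0,0,-0.2,2],[0,0,0,0,0,-0.2,2]]]'; python3 -m creep '[[[0,0,0,0,0,-0.1,2],[0,0,0,0,0,-0.15,2],[0,0,0,0,0,-0.15,2]]]'
```

```text
time_s: 15.18
tool_pos: [0.6101, -0.2052, 0.116]
tcp_rot: [-179.9, 0.1, 6.7]
force: [0.5, -1.3, -1.1]
gripper_width: 0.3
grip_force: 30.0
time_s: 15.55
tool_pos: [0.6102, -0.2052, 0.1147]
tcp_rot: [-179.9, 0.0, 6.7]
force: [-0.4, -0.7, 3.1]
gripper_width: 0.301
grip_force: 30.0
```

```bash
python3 -m creep '[[[0,0,0,0,0,-0.1,2],[0,0,0,0,0,-0.15,2],[0,0,0,0,0,-0.15,2]]]'; python3 -m creep '[[[0,0,0,0,0,-0.1,2],[0,0,0,0,0,-0.15,2],[0,0,0,0,0,-0.15,2]]]'
```

```text
time_s: 15.92
tool_pos: [0.6102, -0.2052, 0.1133]
tcp_rot: [-179.9, 0.0, 6.7]
force: [-0.3, 0.0, 5.4]
gripper_width: 0.297
grip_force: 30.0
time_s: 16.3
tool_pos: [0.6104, -0.2053, 0.1122]
tcp_rot: [-179.9, -0.0, 6.7]
force: [-0.1, -0.5, 9.1]
gripper_width: 0.301
grip_force: 30.0
```

Run:
```python
from h import *
l=[]
for i in range(4):
    im=imaging.snapshot('wrist' if i==0 else 'top')
    if i==0: w=im[:,:,::-1]
    if i==1: tp=im[:,:,::-1]
    s=monitor.state(); l.append([*s['force'],*s['wrist_torque']])
sd=imaging.snapshot("side")[:,:,::-1]
print(np.mean(l,0).round(2),s['tool_pos'],s["time_s"])
a=cv2.imread("pics/w6.png")
cv2.imwrite("pics/w8.png",np.hstack([cv2.resize(a[190:260,220:330],(267,360)),cv2.resize(w[190:260,220:330],(267,360)),cv2.resize(sd[140:230,225:291],(264,360),interpolation=2)]))
```

```text
[-0.55  0.59  7.75  0.06  0.05  0.07] [ 0.61040548 -0.2052903   0.11222646] 16.5
```

View pics/w8.png

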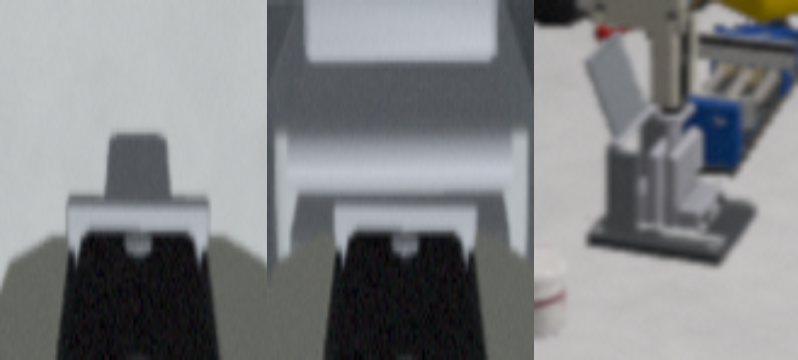

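The blade is seated and the gauge is upright. The press is about 8 N with almost no side force, and the cover is still open. Handing in.

```bash
python3 -c "
from rig import ticket; print(ticket.job_done())"
```

```text
the job is handed in; nothing more can be done
None
```

I handed the job in at about 16.5 s: the gauge is held upright in the gap, wedged on both plates at about 8 N with almost no side force. The cover stands open, leaning back at roughly 110°, and the arm touched nothing else as far as I could see; no verdict came back.

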